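# Lock the laser cradle down with its T-bolt

### The job

The laser head's cradle still has to be locked to its riser. Pick up the T-bolt, the one with the long crossbar head at its foot (not its look-alike with the round foot), lower its head lengthwise through the long slot until the collar rests on the cradle, then turn it a quarter turn so that the head lies square across the slot underneath, and let go. Leave the round-footed stud and the blue capacitor standing where they are.

Things in the scene. Friction and masses are not known exactly. Their poses are not given: they have to be found in the camera images.
- tbolt_grip (a point): Loose T-bolt, 0.25 kg, upright on its head: foot = crossbar head 64 x 18 x 10 mm, ends visible past the collar from above; 16 mm stem; round collar, diameter 50, 30 to 36 mm above the underside; 14 mm neck; bar grip 50 x 16 x 30 mm on top (46 to 76 mm up). Point: middle of the bar grip, on the axis, 61 mm above the underside. x along the head and the bar grip (parallel), y across, z up.
- slot (a point): Centre of the slot (76 mm along x, 32 mm along y) on the plate's top face, 55 mm above the board; z up. Fixed plate 10 mm thick, hollow below. Collar seated: bolt's grip point 31 mm above this point, head 10 mm clear below the plate, free to turn either way. A round 20 mm hole 80 mm towards -y is not used; laser head from 110 mm towards +y stands 85 mm above the plate.
- stud_grip (a point): Look-alike stud, a bystander, loose and upright: same bar grip, collar and sizes as the T-bolt, but its foot is a round disc of diameter 36 mm, hidden under the collar from above. Point: middle of its bar grip, 61 mm above its underside; x along the grip, z up.
- capacitor: Blue capacitor can, diameter 60 mm, 82 mm high with its two terminals, standing loose on the board; origin at the centre of its underside. Bystander.

How it is judged:
By the outcome, as a careful person would: the job done as asked, in the order asked, and still so for the second after the job is handed in, with the robot touching nothing.
It also fails if it takes over 40 s, if anything falls off the work surface, if the arm or the gripper's body presses on something with over 40 N, if the wrist force passes 120 N, or if a joint passes its speed limit or range.

### The arm

A 6-joint arm with a two-finger parallel gripper is mounted at the origin on the work surface. World frame = base frame: x ahead of the robot, y to its left, z up, the work surface at z = 0. Lengths are in m, angles in rad, forces in N, time in s.
With the tool pointing down it reaches from about 0.35 to 0.85 m from the base axis. Payload 8.1 kg.
Tool frame: the origin (TCP) lies on the centre line of the jaws, within the pads' length; the fingertips stand 25 mm ahead of it and the grasp point (between the pads) lies 6 mm ahead of it; x points along the fingers, z is the direction in which the jaws open and shut, and the axes are right-handed (so a half turn about x gives the same grasp; the last joint's range is limited). The gripper opens to 85 mm and grips with 20 to 120 N. Pads are 22 mm wide; open, the fingers measure 114 mm over their backs; the gripper's body (76 mm by 85 mm) begins 54 mm behind the grasp point. The pads swing forward as they close: fully open they stand 13 mm farther back than shut.
Start: joints at [-0.085, 0.13, 1.488, -0, 1.523, -0.085], TCP at [0.6, 0, 0.256] pointing down, gripper open.
Joint ranges: [-2.96, 2.96], [-0.89, 2.26], [0.02, 2.5], [-1.34, 4.48], [0, 2.73], [-2.66, 2.66]. Speed limits (rad/s): [2.39, 2.39, 2.79, 3.14, 3.14, 3.14].

### API

Orientations are given as a unit quaternion [x, y, z, w].
In Python, from bench import sense, read_camera, camera_info, finish_job gives the robot as it stands.
- The arm moves only by the tool jog_arm, never from a script. Its argument "moves" is a list of rows, each a list of 4 numbers: the shift along the world's x, y, z in m, then the turn about the world's z in degrees. A call has 1 to 12 rows; each row shifts and turns the commanded pose from where the row before left it; what a row does not reach is not made up. A row lasts 1/10 s, in which the tool goes at most 50 mm and 8.59 degrees, less where a joint would pass 70% of its speed; a pose out of reach is approached as far as the arm can. A call with a gripper value outside its range is refused whole. "grip" is the opening, from -1 (shut) to 1 (fully open), set as the call begins (left out, the last holds). The fingers move at their own pace and stop on an object; the grip force is fixed at half the most. Time passes only in rows, so rows that do not move let the fingers close. It gives the time, the measured TCP pose, the force and the opening at its end, in the units of the state.
- sense(): the state, without advancing time (a new reading comes with each control period).
- read_camera(name): name is "scene" or "side" or "wrist"; returns (picture, depth): 384x512x3 uint8, blue, green, red; 384x512 float32, m along the optical axis (not along the pixel's ray), 0 where there is no reading.
- camera_info(name): a dict with "camera_matrix" (3x3 intrinsics, pixels), "eye" and "orientation" of the camera in the world. Camera axes: x right, y up, looking along -z (the intrinsics and any distortion apply to the point x, -y, -z); pixel columns grow to the right and rows downward; lengths in m; the calibration is good to about 2 mm. A picture is of the moment at which its call begins: read the wrist's pose just before it. camera_info takes no time and is no camera call; for the wrist camera it gives the pose at the moment of the call.
- finish_job(): hands the job in, once; it reports no verdict.
The state is a dict: "time": time; "qpos": joint angles; "joint_vel": joint speeds; "joint_efforts": joint torques, N m; "position": TCP position; "tool_rot": TCP orientation; "force": force on the tool from outside, world axes, zero at the start; "wrist_torque": the same for the moment, N m; "finger_gap": opening from 0.0 (shut) to 1.0 (fully open).
Only numpy, scipy, OpenCV 4.12 (cv2) and the standard library are available. Lean on these libraries where they do the work, as an engineer would, in place of code of your own. Each camera call takes 0.05 s, during which the arm holds its last target.

## Working session

There is one attempt and no reset: what is moved stays moved. The work goes in short steps, Python scripts to look and compute and a tool call to move; the robot and the scene stay as the last step left them, time stands still between calls to the robot, and variables do not carry over. Pictures are saved under pics/ and viewed, and the job is handed in when it is done.

Besides the shell and the picture viewer there is one more tool, called as a command line: name --pt "numbers of a row" for each row, then --argument value for the rest. jog_arm: Moves the arm, as the interface text tells. Its arguments: {"type":"object","properties":{"moves":{"type":"array"},"grip":{"type":"number"}},"required":["moves"]}

```bash
ls; mkdir -p pics
python3 - <<'E'
from bench import *
import cv2,numpy as np
s=sense();print(s)
for n in("scene","side","wrist"):
    i=camera_info(n);p,d=read_camera(n);cv2.imwrite(f"pics/{n}0.png",p);np.savez(f"pics/{n}0.npz",p=p,d=d,K=i["camera_matrix"],e=i["eye"],o=i["orientation"]);print(n,i)
E
```

```text
pics
{'time': 0.0, 'qpos': array([-8.53923896e-02,  1.31174555e-01,  1.48928203e+00,  2.47421916e-06,
        1.52301959e+00, -8.54138305e-02]), 'joint_vel': array([ 0.00189046,  0.00097559,  0.00140536, -0.00061113, -0.00025625,
       -0.00030332]), 'joint_efforts': array([-1.90700346e-03, -5.69404185e+01, -5.00557995e+01, -2.19391650e-04,
        1.44415747e-02,  7.24149572e-05]), 'position': array([5.99488190e-01, 7.15626095e-05, 2.55234896e-01]), 'tool_rot': array([5.01356561e-05, 7.07769892e-01, 6.52115157e-05, 7.06443043e-01]), 'force': array([ 0.25651656, -0.69950157, -0.6814959 ]), 'wrist_torque': array([-0.02190256,  0.03591171, -0.03491858]), 'finger_gap': 1.000298615171699}
scene {'camera_matrix': array([[371.0075769 ,   0.        , 255.30505764],
       [  0.        , 371.0075769 , 191.83538535],
       [  0.        ,   0.        ,   1.        ]]), 'eye': array([0.81806674, 0.26368957, 0.62544736]), 'orientation': array([0.08763981, 0.30385728, 0.90894221, 0.27168748])}
side {'camera_matrix': array([[440.24892568,   0.        , 248.09115922],
       [  0.        , 440.24892568, 189.58009068],
       [  0.        ,   0.        ,   1.        ]]), 'eye': array([0.52409311, 0.48901628, 0.63733392]), 'orientation': array([-0.0138999 ,  0.39009229,  0.91878045, -0.05896853])}
wrist {'camera_matrix': array([[307.19626238,   0.        , 252.6364175 ],
       [  0.        , 307.19626238, 188.10221785],
       [  0.        ,   0.        ,   1.        ]]), 'eye': array([0.60043248, 0.0835587 , 0.37435957]), 'orientation': array([-1.61868248e-01,  9.36110927e-04,  4.68888211e-04,  9.86811823e-01])}
```

View pics/scene0.png

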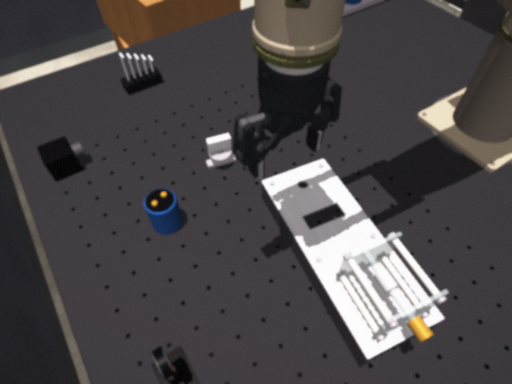

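View pics/side0.png

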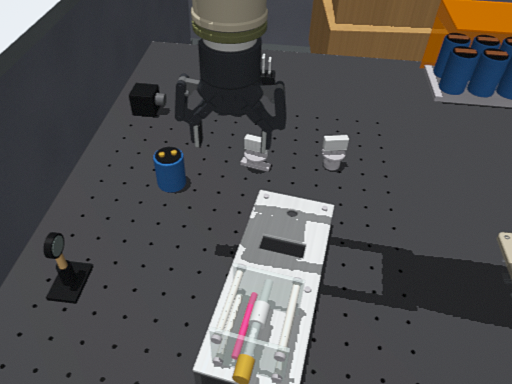

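View pics/wrist0.png

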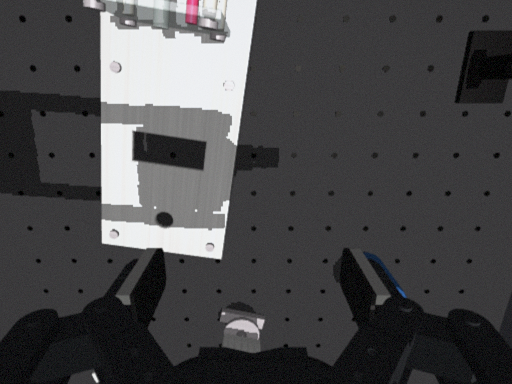

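The side view shows the T-bolt at about (255,152), with its crossbar foot visible near (255,165). The stud is at (335,150), the slot at (283,246), and the capacitor at (170,170). In the wrist view the slot is around (170,150), and the bolt is partly visible at (242,330).

```bash
cat > h.py <<'E'
import numpy as np,cv2
from scipy.spatial.transform import Rotation as R
class V:
    def __init__(s,n):
        z=np.load(f"pics/{n}.npz");s.p=z["p"];s.d=z["d"];s.K=z["K"];s.e=z["e"];s.R=R.from_quat(z["o"]).as_matrix()
    def ray(s,uv):
        uv=np.atleast_2d(uv).astype(float);k=s.K
        return np.c_[(uv[:,0]-k[0,2])/k[0,0],-(uv[:,1]-k[1,2])/k[1,1],-np.ones(len(uv))]@s.R.T
    def plane(s,uv,z):
        r=s.ray(uv);return s.e+r*((z-s.e[2])/r[:,2])[:,None]
    def cloud(s):
        v,u=np.mgrid[:s.d.shape[0],:s.d.shape[1]];r=s.ray(np.c_[u.ravel(),v.ravel()])
        return (s.e+r*s.d.ravel()[:,None]).reshape(*s.d.shape,3)
    def proj(s,P):
        c=(np.atleast_2d(P)-s.e)@s.R;return np.c_[s.K[0,2]+s.K[0,0]*c[:,0]/-c[:,2],s.K[1,2]-s.K[1,1]*c[:,1]/-c[:,2]]
def snap(n,out):
    from bench import camera_info,read_camera
    i=camera_info(n);p,d=read_camera(n);cv2.imwrite(f"pics/{out}.png",p);np.savez(f"pics/{out}.npz",p=p,d=d,K=i["camera_matrix"],e=i["eye"],o=i["orientation"]);return V(out)
E
python3 - <<'E'
from h import *
s=V("side0");w=V("wrist0")
a=cv2.resize(s.p[115:185,225:365],None,fx=5,fy=5,interpolation=cv2.INTER_CUBIC);cv2.imwrite("pics/c1.png",a)
# slot: dark contour
for n,v,b in(("side",s,(225,280,245,325)),("wrist",w,(115,185,120,220))):
    g=cv2.cvtColor(v.p,cv2.COLOR_BGR2GRAY);sub=g[b[0]:b[1],b[2]:b[3]]
    m=(sub<60).astype(np.uint8)
    cs,_=cv2.findContours(m,cv2.RETR_EXTERNAL,cv2.CHAIN_APPROX_NONE)
    c=max(cs,key=cv2.contourArea);c=c[:,0]+[b[2],b[0]]
    P=v.plane(c,.055)[:,:2];r=cv2.minAreaRect((P*1000).astype(np.float32));print(n,cv2.contourArea(c.astype(np.int32)),r)
    X=v.cloud();mm=np.zeros(g.shape,bool);print("plate z",[np.round(X[y,x],4) for y,x in([(235,270),(262,300)] if n=="side" else [(115,150),(190,150)])])
    C=v.cloud()
X=s.cloud()
for nm,b in(("A",(125,175,235,275)),("B",(125,175,318,352))):
    q=X[b[0]:b[1],b[2]:b[3]].reshape(-1,3);q=q[(q[:,2]>.066)&(q[:,2]<.09)]
    print(nm,len(q),q.mean(0),cv2.minAreaRect((q[:,:2]*1000).astype(np.float32)))
E
```

```text
side 456.5 ((511.23736572265625, 18.90381622314453), (25.310056686401367, 72.44268798828125), 81.04470825195312)
plate z [array([ 0.5333, -0.0041,  0.0545]), array([0.48  , 0.0481, 0.0567])]
wrist 1883.5 ((511.73162841796875, 17.55649757385254), (30.24066925048828, 74.22913360595703), 81.4298095703125)
plate z [array([0.4955, 0.0542, 0.0551]), array([ 0.4875, -0.0259,  0.0566])]
A 138 [ 0.59009652 -0.24076531  0.07394321] ((589.2925415039062, -243.92434692382812), (18.58515739440918, 35.33388137817383), 76.23499298095703)
B 199 [ 0.41685684 -0.2673741   0.07412754] ((416.4443359375, -270.3955078125), (50.127098083496094, 18.88201332092285), 12.978556632995605)
```

View pics/c1.png

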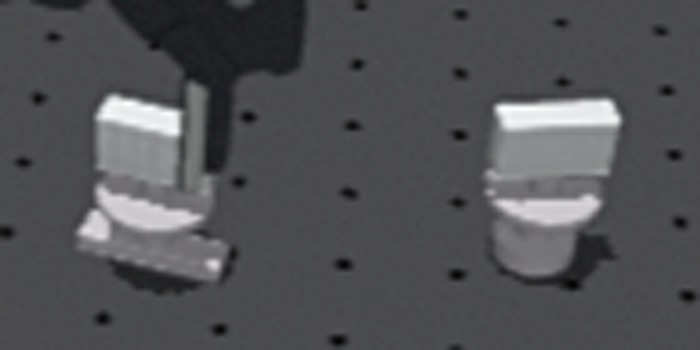

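jog_arm --pt "-0.001 -0.024 0 7.6" --pt "-0.001 -0.024 0 7.6" --pt "-0.001 -0.024 0 7.6" --pt "-0.001 -0.024 0 7.6" --pt "-0.001 -0.024 0 7.6" --pt "-0.001 -0.024 0 7.6" --pt "-0.001 -0.024 0 7.6" --pt "-0.001 -0.024 0 7.6" --pt "-0.001 -0.026 0 7.6" --pt "-0.001 -0.026 0 7.6" --pt "0 0 0 0" --pt "0 0 0 0" --grip 1

```text
time: 1.35
position: [0.5897, -0.2442, 0.2557]
tool_rot: [-0.434, 0.558, 0.435, 0.558]
force: [0.7, 0.3, 0.0]
finger_gap: 1.001
```

Run:
```python
from h import *
from bench import sense
s=sense();print(s["position"],R.from_quat(s["tool_rot"]).as_matrix().round(3))
w=snap("wrist","wrist1");w=snap("side","side1")
```

```text
[ 0.58970792 -0.24418957  0.25572301] [[-0.001 -0.969  0.245]
 [ 0.001  0.245  0.969]
 [-1.     0.001  0.001]]
```

View pics/wrist1.png

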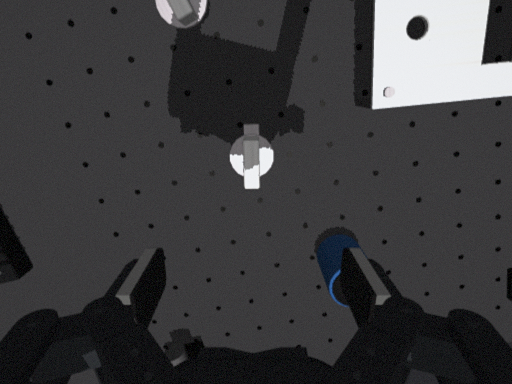

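The wrist view shows the T-bolt upright at (251,157), with its head ends showing past the collar at rows ~125 and ~188. The round stud is at (182,5), and the capacitor is at (340,270), near the right finger.

Run:
```python
from h import *
w=V("wrist1");s=V("side1")
cv2.imwrite("pics/c2.png",np.hstack([cv2.resize(w.p[110:205,205:300],(380,380),interpolation=cv2.INTER_CUBIC),cv2.resize(s.p[110:190,215:295],(380,380),interpolation=cv2.INTER_CUBIC)]))
for n,v in(("w",w),("s",s)):
    X=v.cloud();q=X.reshape(-1,3)
    near=np.hypot(q[:,0]-.587,q[:,1]+.245)<.05
    for lo,hi in((.002,.014),(.03,.042),(.071,.085)):
        k=q[near&(q[:,2]>lo)&(q[:,2]<hi)]
        if len(k)>8: print(n,lo,len(k),k[:,2].max(),np.median(k[:,2]),cv2.minAreaRect((k[:,:2]*1000).astype(np.float32)))
    b=(v.p[...,0].astype(int)-v.p[...,2]>60)
    k=X[b];k=k[(k[:,2]>.06)&(k[:,2]<.09)&(k[:,1]<.0)];
    if len(k):print(n,"cap",len(k),np.median(k,0),cv2.minAreaRect((k[:,:2]*1000).astype(np.float32)))
    k=X[b];k=k[(k[:,2]>.01)&(k[:,2]<.09)&(k[:,0]>.4)&(k[:,0]<.9)];print(k.min(0),k.max(0)) if len(k) else 0
```

```text
w 0.002 989 0.013361323024058125 0.0024772781479408534 ((587.2550048828125, -244.8036346435547), (97.82372283935547, 98.9322509765625), 59.39554214477539)
w 0.03 865 0.039978722502737984 0.03747042430794678 ((582.6484985351562, -242.3725128173828), (48.751590728759766, 46.9410514831543), 78.20946502685547)
w 0.071 774 0.07996081239945652 0.07736161244466055 ((583.7006225585938, -242.974609375), (15.908060073852539, 49.41583251953125), 78.07546997070312)
w cap 123 [ 0.74389915 -0.18696398  0.07613012] ((751.4456787109375, -184.63758850097656), (15.700407028198242, 49.65802001953125), 88.41604614257812)
[ 0.726843   -0.19246484  0.07366102] [ 0.77647721 -0.17610406  0.07920329]
s 0.002 292 0.01392662693715574 0.0067708171159159836 ((588.3219604492188, -235.97816467285156), (75.31279754638672, 96.49604034423828), 84.36011505126953)
s 0.03 204 0.041819873591115275 0.036470822134569314 ((583.558837890625, -232.98074340820312), (31.60517120361328, 48.19247055053711), 80.68387603759766)
s 0.071 151 0.07982714327855656 0.076364403684128 ((582.1312866210938, -242.35365295410156), (18.48924446105957, 48.374176025390625), 79.21919250488281)
s cap 594 [ 0.09358225 -0.58592776  0.07382262] ((398.2226257324219, -422.4832763671875), (929.607177734375, 149.6815185546875), 30.681194305419922)
[ 0.72217643 -0.18331578  0.01000372] [ 0.77912206 -0.13179077  0.07917478]
```

View pics/c2.png

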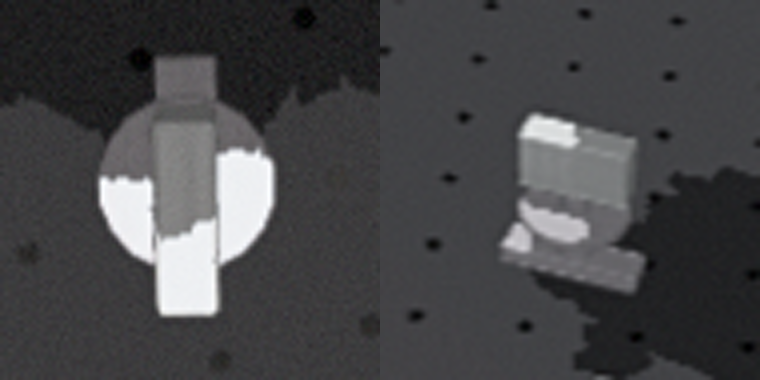

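jog_arm --pt "-0.006 0.001 -0.01 2.3" --pt "0 0 -0.03 0" --pt "0 0 -0.04 0" --pt "0 0 -0.04 0" --pt "0 0 -0.035 0" --pt "0 0 -0.02 0" --pt "0 0 -0.01 0" --pt "0 0 0 0"

```text
time: 2.25
position: [0.5832, -0.2417, 0.0698]
tool_rot: [-0.446, 0.549, 0.447, 0.548]
force: [0.4, -0.4, -0.2]
finger_gap: 1.001
```

jog_arm --pt "0 0 0 0" --pt "0 0 0 0" --pt "0 0 0 0" --pt "0 0 0 0" --pt "0 0 0 0" --pt "0 0 0 0" --pt "0 0 0 0" --pt "0 0 0 0" --grip -1

```text
time: 3.05
position: [0.5844, -0.2432, 0.0721]
tool_rot: [-0.447, 0.548, 0.446, 0.549]
force: [-1.1, -1.4, 6.1]
finger_gap: 0.176
```

jog_arm --pt "0 0 0.01 0" --pt "0 0 0.02 0" --pt "0 0 0.03 0" --pt "0 0 0.03 0" --pt "0 0 0.03 0" --pt "0 0 0.01 0" --pt "0 0 0 0" --pt "0 0 0 0"

```text
time: 3.85
position: [0.5833, -0.2426, 0.1995]
tool_rot: [-0.446, 0.549, 0.447, 0.548]
force: [-0.8, -0.4, -3.1]
finger_gap: 0.172
```

Run:
```python
from h import *
from bench import sense
s=sense();print(s["position"],s["force"],s["finger_gap"],R.from_quat(s["tool_rot"]).as_matrix().round(4))
w=snap("wrist","wrist2");s=snap("side","side2")
cv2.imwrite("pics/c3.png",np.hstack([w.p,s.p])[::1,::1][:, :][0:384])
cv2.imwrite("pics/c3.png",cv2.resize(np.hstack([w.p,s.p]),(800,300)))
# slot again, wrist+side
b=(225,280,245,325);g=cv2.cvtColor(s.p,cv2.COLOR_BGR2GRAY)
```

```text
[ 0.58329798 -0.24261999  0.19951055] [-0.80941248 -0.36393272 -3.14752823] 0.17201308406897736 [[-2.000e-03 -9.792e-01  2.028e-01]
 [ 1.000e-03  2.028e-01  9.792e-01]
 [-1.000e+00  2.200e-03  6.000e-04]]
```

View pics/c3.png

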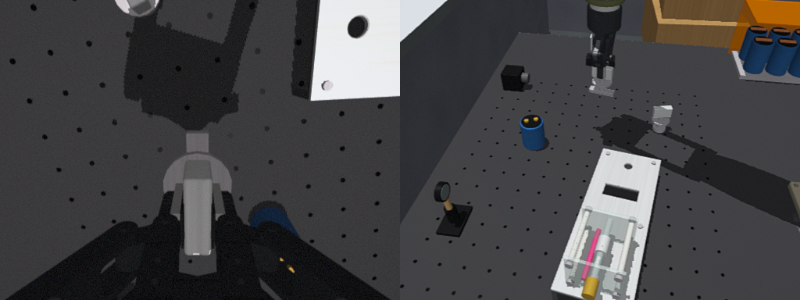

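The bolt is held upright: in the wrist crop the grip is at (198,215) and the far head end at (197,140). The slot is unshadowed in the side view at (620,192). Next I'll measure the slot and where the bolt sits in the jaws.

Run:
```python
from h import *
w=V("wrist2");s=V("side2")
cv2.imwrite("pics/c4.png",np.hstack([cv2.resize(w.p[150:340,180:330],(474,600)),cv2.resize(s.p[225:270,250:310],None,fx=5,fy=5)[:600] if 0 else cv2.copyMakeBorder(cv2.resize(s.p[225:270,250:310],None,fx=5,fy=5),0,375,0,0,cv2.BORDER_CONSTANT)]))
b=(225,272,245,325);g=cv2.cvtColor(s.p,cv2.COLOR_BGR2GRAY)
for t in(60,90,130):
    m=(g[b[0]:b[1],b[2]:b[3]]<t).astype(np.uint8);cs,_=cv2.findContours(m,cv2.RETR_EXTERNAL,cv2.CHAIN_APPROX_NONE)
    c=max([c for c in cs if cv2.contourArea(c)<1500],key=cv2.contourArea)[:,0]+[b[2],b[0]]
    print(t,cv2.boundingRect(c.astype(np.int32)),cv2.minAreaRect((s.plane(c,.055)[:,:2]*1000).astype(np.float32)))
X=w.cloud();v,u=np.mgrid[:384,:512];z=X[...,2]
# collar & grip & head by height relative to lift (.1995-.070=.1295)
r=np.hypot(X[...,0]-.583,X[...,1]+.243)<.06
hist,e=np.histogram(z[r&(z>.1)],bins=np.arange(.12,.24,.004));print(list(zip(e.round(3),hist)))
gray=cv2.cvtColor(w.p,cv2.COLOR_BGR2GRAY)
for nm,bx in(("top",(205,325,232,275)),("head",(165,195,235,272))):
    sub=gray[bx[0]:bx[1],bx[2]:bx[3]]
    print(nm,sub[::8,::3])
```

```text
60 (260, 237, 45, 20) ((510.9626159667969, 18.476543426513672), (25.083616256713867, 72.80608367919922), 80.99649047851562)
90 (260, 236, 45, 22) ((510.6955261230469, 17.973426818847656), (27.201112747192383, 73.23470306396484), 81.17818450927734)
130 (259, 235, 47, 23) ((510.8149108886719, 17.245872497558594), (30.331340789794922, 74.99418640136719), 81.36609649658203)
[(np.float64(0.12), np.int64(0)), (np.float64(0.124), np.int64(0)), (np.float64(0.128), np.int64(30)), (np.float64(0.132), np.int64(50)), (np.float64(0.136), np.int64(683)), (np.float64(0.14), np.int64(36)), (np.float64(0.144), np.int64(0)), (np.float64(0.148), np.int64(0)), (np.float64(0.152), np.int64(0)), (np.float64(0.156), np.int64(18)), (np.float64(0.16), np.int64(303)), (np.float64(0.164), np.int64(1762)), (np.float64(0.168), np.int64(0)), (np.float64(0.172), np.int64(0)), (np.float64(0.176), np.int64(88)), (np.float64(0.18), np.int64(203)), (np.float64(0.184), np.int64(280)), (np.float64(0.188), np.int64(322)), (np.float64(0.192), np.int64(373)), (np.float64(0.196), np.int64(394)), (np.float64(0.2), np.int64(8
[... 773 characters left out ...]
127 124 131 130 127 124  42  45]
 [ 18  54 129 132 129 126 130 125 126 128 131 133 124  29  17]
 [ 17  40 125 132 127 130 128 126 125 127 131 130 122  26  20]
 [ 29  35 122 136 131 133 129 124 125 130 132 126 119  17  26]
 [ 26  37 121 134 131 129 131 129 124 126 128 130 119  13  21]
 [ 19  21 122 133 131 131 128 124 125 128 130 129 116  23  23]
 [ 21  41 120 132 131 129 125 127 121 130 130 132 120  18  25]
 [ 35  56 119 132 135 134 133 127 125 125 130 129 119  30  50]]
head [[ 58  27  36  30  32  30  31  34  47  62  62  59  57]
 [ 58  91 106 101 102 105 102  98 100 100 104  57  59]
 [ 61  87 103  98 100 102 100 101 101 100 103  60  61]
 [ 59  74 100 102 103  97 101 100 105 100 102  59  60]]
```

View pics/c4.png

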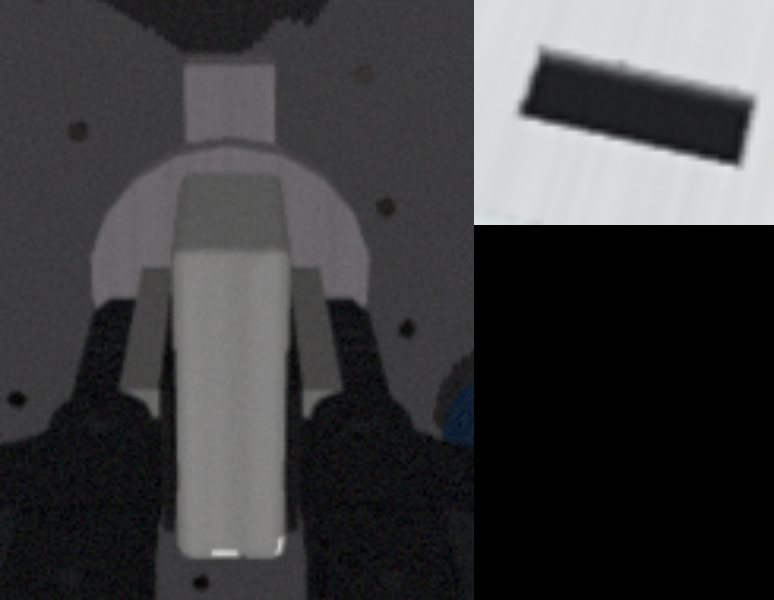

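Run:
```python
from h import *
w=V("wrist2");k=150/474;f=190/600
q=np.array([[175,249],[289,249],[179,556],[284,556]])*[k,f]+[180,150]
P=w.plane(q,.2045)*1000;print(P.round(1),P.mean(0))
h=np.array([[184,64],[274,64]])*[k,f]+[180,150];H=w.plane(h,.138)*1000;print(H.round(1))
d=P[:2].mean(0)-P[2:].mean(0);print(np.linalg.norm(d),np.degrees(np.arctan2(d[1],d[0])))
h=H.mean(0);u=d/np.linalg.norm(d);print("centre via head",h-32*u)
```

```text
[[ 556.8 -243.1  204.5]
 [ 559.8 -228.6  204.5]
 [ 605.3 -253.4  204.5]
 [ 608.4 -238.3  204.5]] [ 582.58272223 -240.83401388  204.5       ]
[[ 549.9 -243.3  138. ]
 [ 553.4 -226.3  138. ]]
49.5225337899371 168.2962953178926
centre via head [ 582.94545557 -241.2687521   138.        ]
```

jog_arm --pt "-0.004 0.014 0 0.5" --pt "-0.008 0.03 0 0.5" --pt "-0.01 0.036 0 0.5" --pt "-0.01 0.036 0 0.5" --pt "-0.01 0.036 0 0.5" --pt "-0.01 0.036 0 0.4" --pt "-0.01 0.036 0 0" --pt "-0.006 0.022 0 0" --pt "-0.0036 0.0133 0 0" --pt "0 0 -0.02 0" --pt "0 0 -0.02 0" --pt "0 0 0 0"

```text
time: 5.15
position: [0.5098, 0.0166, 0.1577]
tool_rot: [-0.459, 0.538, 0.462, 0.535]
force: [-0.9, 0.0, -2.4]
finger_gap: 0.175
```

jog_arm --pt "0 0 0 0" --pt "0 0 0 0"

```text
time: 5.35
position: [0.513, 0.0161, 0.1623]
tool_rot: [-0.46, 0.537, 0.46, 0.537]
force: [0.2, 0.5, -2.3]
finger_gap: 0.18
```

Run:
```python
from h import *
from bench import sense
s=sense();print(s["position"],s["force"],s["finger_gap"],R.from_quat(s["tool_rot"]).as_matrix().round(4))
w=snap("wrist","wrist3");s=snap("side","side3")
cv2.imwrite("pics/c5.png",np.hstack([w.p[100:,130:380],s.p[100:,150:400]]))
```

```text
[0.51298369 0.01609137 0.16232194] [ 0.21712007  0.50897953 -2.25401836] 0.18020572427711587 [[ 1.200e-03 -9.882e-01  1.533e-01]
 [-1.000e-04  1.533e-01  9.882e-01]
 [-1.000e+00 -1.200e-03  1.000e-04]]
```

View pics/c5.png

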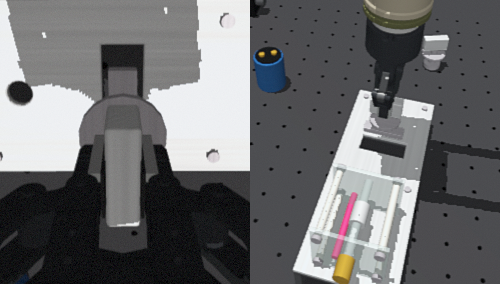

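The wrist crop shows the head end (columns 108–137) centred over the slot (101–144), and the jaw yaw matches the slot. I'll lower it.

jog_arm --pt "-0.001 0.0005 -0.01 0" --pt "0 0 -0.012 0" --pt "0 0 -0.01 0" --pt "0 0 -0.008 0" --pt "0 0 -0.008 0" --pt "0 0 -0.006 0" --pt "0 0 0 0" --pt "0 0 0 0" --pt "0 0 0 0"

```text
time: 6.35
position: [0.5118, 0.0168, 0.1078]
tool_rot: [-0.46, 0.537, 0.46, 0.537]
force: [0.5, 0.5, -2.0]
finger_gap: 0.175
```

Run:
```python
from h import *
from bench import sense
s=sense();print(s["position"],s["force"],s["wrist_torque"],s["finger_gap"])
w=snap("wrist","wrist4");s=snap("side","side4")
cv2.imwrite("pics/c6.png",np.hstack([w.p[100:,130:380],cv2.resize(s.p[170:270,225:325],(284,284))]))
```

```text
[0.5118434  0.01680187 0.10783962] [ 0.52173327  0.53176505 -1.95951409] [ 0.02820747 -0.02102725 -0.00889446] 0.17493946097399624
```

View pics/c6.png

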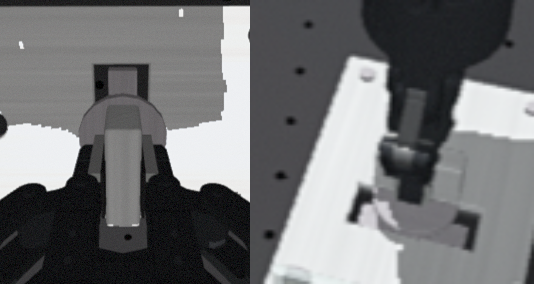

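The head is inside the slot with clearance on each side, and there is no contact force. I'll continue down to the seat.

jog_arm --pt "0 0 -0.005 0" --pt "0 0 -0.004 0" --pt "0 0 -0.001 0" --pt "0 0 0 0" --pt "0 0 0 0" --pt "0 0 0 0"

```text
time: 7.05
position: [0.5113, 0.0168, 0.0972]
tool_rot: [-0.46, 0.537, 0.46, 0.537]
force: [0.0, 1.0, -3.5]
finger_gap: 0.179
```

jog_arm --pt "0 0 -0.001 0" --pt "0 0 0 0" --pt "0 0 0 0"

```text
time: 7.35
position: [0.5116, 0.0168, 0.097]
tool_rot: [-0.46, 0.537, 0.46, 0.537]
force: [-2.6, -0.8, 4.6]
finger_gap: 0.175
```

Contact: the force went from −2.5 to +4.6 N as the collar touched the plate. I'll turn −90° to a final bar yaw of about 81°.

jog_arm --pt "0 0 0 -4" --pt "0 0 0 -7" --pt "0 0 0 -7" --pt "0 0 0 -7" --pt "0 0 0 -7" --pt "0 0 0 -7" --pt "0 0 0 -7"

```text
time: 8.05
position: [0.512, 0.017, 0.0971]
tool_rot: [-0.212, 0.674, 0.212, 0.675]
force: [-0.6, 0.2, 3.0]
finger_gap: 0.177
```

jog_arm --pt "0 0 0 -7" --pt "0 0 0 -7" --pt "0 0 0 -7" --pt "0 0 0 -7" --pt "0 0 0 -7" --pt "0 0 0 -6" --pt "0 0 0 -3" --pt "0 0 0 0" --pt "0 0 0 0" --pt "0 0 0 0"

```text
time: 9.05
position: [0.5121, 0.0168, 0.097]
tool_rot: [0.054, 0.704, -0.054, 0.706]
force: [0.4, -0.0, 4.6]
finger_gap: 0.176
```

Run:
```python
from h import *
from bench import sense
s=sense();print(s["position"],s["force"],s["wrist_torque"],s["finger_gap"],R.from_quat(s["tool_rot"]).as_matrix().round(4))
w=snap("wrist","wrist5");s=snap("side","side5");
cv2.imwrite("pics/c7.png",np.hstack([w.p[100:,130:380],cv2.resize(s.p[170:270,225:325],(284,284))]))
```

```text
[0.51210899 0.01682014 0.09699347] [ 0.40407593 -0.02563738  4.56058113] [ 0.08332533 -0.25204685 -0.04737227] 0.1757650961893129 [[ 1.600e-03  1.517e-01  9.884e-01]
 [-0.000e+00  9.884e-01 -1.517e-01]
 [-1.000e+00  2.000e-04  1.600e-03]]
```

View pics/c7.png

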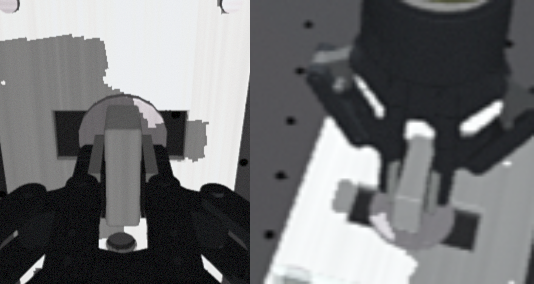

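The grip is now square to the slot, with the slot's ends visible on both sides of the collar. I'll release and retreat.

jog_arm --pt "0 0 0 0" --pt "0 0 0 0" --pt "0 0 0 0" --pt "0 0 0 0" --pt "0 0 0 0" --pt "0 0 0 0" --grip 1

```text
time: 9.75
position: [0.5113, 0.0168, 0.0962]
tool_rot: [0.054, 0.705, -0.054, 0.705]
force: [0.5, 0.2, 0.3]
finger_gap: 0.999
```

jog_arm --pt "0 0 0.01 0" --pt "0 0 0.025 0" --pt "0 0 0.035 0" --pt "0 0 0.035 0" --pt "0 0 0.03 0" --pt "0 0 0.015 0" --pt "0 0 0 0" --pt "0 0 0 0"

```text
time: 10.55
position: [0.5111, 0.0168, 0.2453]
tool_rot: [0.054, 0.705, -0.054, 0.705]
force: [-0.2, 0.2, -0.3]
finger_gap: 0.999
```

Run:
```python
from h import *
from bench import sense
s=sense();print(s["time"],s["position"],s["force"],s["finger_gap"])
w=snap("wrist","wrist6");s=snap("side","side6")
cv2.imwrite("pics/c8.png",np.hstack([w.p[:,130:380],s.p[:,120:370]]))
X=w.cloud();q=X.reshape(-1,3);n=np.hypot(q[:,0]-.512,q[:,1]-.017)<.04
for lo,hi in((.058,.066),(.096,.108)):
    k=q[n&(q[:,2]>lo)&(q[:,2]<hi)];print(lo,len(k),np.median(k[:,2]) if len(k) else 0,cv2.minAreaRect((k[:,:2]*1000).astype(np.float32)) if len(k)>5 else 0)
```

```text
10.55 [0.51105411 0.01681401 0.24528798] [-0.23438529  0.20275467 -0.29012371] 0.9992030857468073
0.058 1061 0.06239788152507475 ((507.0001525878906, 20.97317123413086), (70.96632385253906, 67.171630859375), 81.43505096435547)
0.096 970 0.10228038243059709 ((512.3179931640625, 18.729246139526367), (50.5572509765625, 15.579148292541504), 81.787109375)
```

View pics/c8.png

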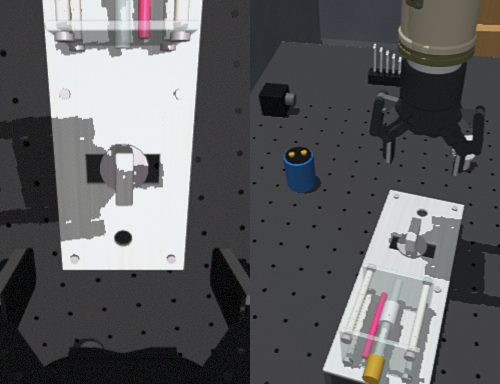

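The bolt stands seated and square in the slot: in the wrist crop the grip is at (123,178) and the slot ends show on both sides. The capacitor and stud haven't moved, so I'm handing in.

```bash
python3 -c "
from bench import *
print(finish_job())"
```

```text
the job is handed in; nothing more can be done
None
```

The T-bolt is locked in the cradle. I lowered its head lengthwise through the slot, stopped when the collar touched the plate at about 5 N, and turned it −90°. Then I released it and raised the gripper clear.

Last checks, about 10.6 s into the 40 s limit:
- **Seating:** the top of the bar grip measured 0.102 m high, against 0.101 m expected for a seated collar. The wrist camera had been reading about 1 mm high.
- **Angle:** the grip lay at 81.8°, against about 81.2° for square across the slot.
- **Position:** the bolt was within about 2 mm of the slot centre.
- **Release:** the gripper was fully open and the force at the wrist was near zero.
- **Bystanders:** nothing went near the stud or the capacitor. The capacitor looked unmoved in the last side view. The stud was partly hidden behind the gripper there, so I did not re-measure it.

A depth fit around the collar gave a rectangle of about 71 × 67 mm, too big for the 50 mm collar. It probably took in part of the plate, so I did not use it. The head under the plate can't be seen directly. I inferred its position from the grip, which runs parallel to it.

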